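# Square up a tray rail and hold it

## Robot

A 6-joint arm with a two-finger parallel gripper is mounted at the origin on the work surface. World frame = base frame: x ahead of the robot, y to its left, z up, the work surface at z = 0. Lengths are in m, angles in rad, forces in N, time in s.
With the tool pointing down it reaches from about 0.375 to 0.9 m from the base axis. Payload 3.1 kg.
Tool frame: the origin (TCP) lies between the finger pads; the fingertips stand manip.finger_overhang ahead of it and the grasp point (between the pads) lies 5 mm behind it (manip.finger_overhang is the distance from the TCP to the fingertips, in m); z points along the fingers, y is the line along which they close (so a half turn about z gives the same grasp; the last joint's range is limited). The gripper opens to 85 mm and grips with 20 to 120 N. Pads are 22 mm wide; open, the fingers measure 114 mm over their backs; the gripper's body (76 mm by 85 mm) begins 54 mm behind the grasp point. The pads swing forward as they close: fully open they stand 13 mm farther back than shut.
Start: joints at [1.127, 0.527, 1.433, -0, 1.181, -0.178], TCP at [0.164, 0.603, 0.245] pointing down, gripper open.
Joint ranges: [-3.08, 3.08], [-0.75, 2.2], [0.22, 2.44], [-1.43, 4.57], [0, 2.65], [-2.85, 2.85]. Speed limits (rad/s): [2.79, 2.79, 3.14, 3.14, 3.14, 3.14].

## Interface

Orientations are given as a unit quaternion [x, y, z, w].
In Python, from station import manip gives the robot as it stands.
- The arm moves only by the tool drive_tool, never from a script. Its argument "plan" is a list of rows, each a list of 7 numbers: the shift along the tool's x, y, z in m, then the turn, a rotation vector about the tool's x, y, z in degrees, then the opening, from -1 (shut) to 1 (fully open). In form: [[x, y, z, wx, wy, wz, gripper], ...]. A call has 1 to 10 rows; each row shifts and turns the commanded pose from where the row before left it, along the tool's axes as they then stand; what a row does not reach is not made up. A row lasts 1/10 s, in which the tool goes at most 50 mm and 8.59 degrees, less where a joint would pass 70% of its speed; a pose out of reach is approached as far as the arm can. A call is refused whole if a number of a shift passes 0.05 or a number of a turn 8.59, either way. A call with a gripper value outside its range is refused whole. The fingers move at their own pace and stop on an object; "newtons" is the grip in N (left out, the last holds). Time passes only in rows, so rows that do not move let the fingers close. It gives the time, the measured TCP pose, the force, the opening and the grip force at its end, in the units of the state.
- manip.sense(): the state, without advancing time (a new reading comes with each control period).
- manip.snapshot(name): name is "side" or "top" or "wrist"; returns a dict with "image" (480x640x3 uint8, red, green, blue), "z_map" (480x640 float32, m along the optical axis (not along the pixel's ray), 0 where there is no reading), "fov_y" (degrees; the focal length in pixels is half the picture's height over the tangent of half this angle, whatever the lens; pixels are square), "cx", "cy" (the principal point, pixels), "extrinsics" (4x4, takes a point from camera to world coordinates); the wrist camera has in their place "mount" (4x4, takes a point from camera to tool coordinates, whose origin is the TCP and whose axes are the flange's). Camera axes: x right, y up, looking along -z (the intrinsics and any distortion apply to the point x, -y, -z); pixel columns grow to the right and rows downward; lengths in m; the calibration is good to about 2 mm. A picture is of the moment at which its call begins: read the wrist's pose just before it.
- manip.sign_off(): hands the job in; it is judged then, once.
The state is a dict: "t": time; "q": joint angles; "qd": joint speeds; "tau": joint torques, N m; "tcp_pos": TCP position; "tool_rot": TCP orientation; "force": force on the tool from outside, world axes, zero at the start; "ft_torque": the same for the moment, N m; "finger_gap": opening from 0.0 (shut) to 1.0 (fully open); "gripper_force": force on a finger pad.
Only numpy, scipy, OpenCV 4.12 (cv2) and the standard library are available. Lean on these libraries where they do the work, as an engineer would, in place of code of your own. Each camera call takes 0.05 s, during which the arm holds its last target. There are 200 camera calls.

## Task

I am putting together a wooden tray on the kitchen counter; its left rail hangs on one screw at the corner and is swung inwards, out of square. Take the blue L-shaped square by its red grip, lay it flat on the tray's base and press its heel into the corner so that both outer edges bear flush along the two rails and the left rail is swung out square to the back rail. Finish while still holding the square there, pressed against both rails, so that I can drive the second screw: do not let go of it, and leave the other things on the counter alone.

Things in the scene. Friction and masses are not known exactly. Their poses are not given: they have to be found in the camera images.
- square: (lengths in mm) loose blue metal L-shaped square, 0.4 kg: two legs 28 wide, 14 thick, and a diagonal brace carrying an upright red grip. Starts flat on the counter right of the tray. Origin: underside, below the grip's middle. Outer faces: planes x=+60 (y from +52 to -90) and y=+60 (x from +52 to -90), heel notched 8 x 8. z up. Home: its x, y are parallel to the tray's
- square_grip (a point): middle of the red grip block, 42 above the square's underside, on the z axis of square. The block is 24 thick along the square's diagonal (1,1), which points to the heel (close the fingers along it), 60 long along (1,-1), and reaches from 13 to 61 above the underside
- square_heel (a point): heel of the square at its underside, where its two outer faces would meet: x=+60, y=+60, z=0 in the frame of square
- back_leg_end (a point): end of the leg that goes along the back rail, at the foot of its outer face: x=+60, y=-90, z=0 of square
- left_leg_end (a point): end of the leg that goes along the left rail, at the foot of its outer face: x=-90, y=+60, z=0 of square
- tray: plywood tray base, 300 x 300, 10 thick, fixed. Origin: on the counter, below the inner corner where the rails' faces meet when square. x points away from the robot through the back rail, y to the left through the left rail. The base spans -282 to +18 in x and y, its top at z=10. Inside is x<0, y<0. No rails on the near and right edges yet
- back_rail: fixed far rail of brown wood: inner face is the plane x=0 of the tray, 18 thick, from y=-282 to +18, its top 45 above the counter. Origin and axes as tray
- left_rail: loose left rail, brown wood, 18 thick, top 45 above the counter. Origin on its one brass screw, at x=-12, y=+9 of the tray, 10 above the counter. Inner face: its y=-9, x from +12 to -244. Axes parallel to the tray's when square; starts 0.06 to 0.14 rad inwards (positive yaw). Stiff pivot (0.6 N m, about 4 N at the leg's end), stays where pushed, no stop: can go 0.12 rad too far
- bowl: a black salad bowl with vegetables, 225 across, 65 tall, at the robot's left; origin under its centre
- mug: a blue mug, 80 across, 90 tall; origin under its centre
- oil: a green oil bottle, 64 across, 210 tall; origin under its centre
- tape: a yellow tape measure, 70 x 38 x 60 tall; origin under its centre
- driver: a screwdriver lying on the counter beyond the tray
There are look-alikes about, which are no part of the job. Of the things that look like the square, the larger one is meant.

How it is judged:
At the end, for the whole second after the job is handed in: Held by the fingers at rest, square flat on the base (4 mm, 0.04 rad); heel within 3 mm of the back rail and 4 mm of the left rail's square position, each leg's end within 3 mm of its rail; over 1 N on each rail; left rail within 0.03 rad of square (x of each of square_heel, back_leg_end in the frame of tray above -0.003 m and y of square_heel in the frame of tray above -0.004 m and z of square_heel in the frame of tray below 0.014 m and angle between square's own z axis and vertical below 0.04 rad and angle between the x axis of left_rail and the x axis of tray, either way round below 0.03 rad and y of left_leg_end in the frame of left_rail above -0.012 m and contact force between square and back_rail above 1 N and contact force between square and left_rail above 1 N and contact force between the fingers and square above 2 N and linear speed of square below 0.01 m/s); the arm keeps its last pose, push and grip.
It fails at once if another thing on the counter is pushed more than 30 mm or tipped over (distance of any of bowl, mug, oil, tape, driver from where it was at the start of the episode above 0.03 m or angle between any of bowl, mug, oil, tape's own z axis and vertical above 0.5 rad).
It also fails if it takes over 53 s, if anything falls off the work surface, if the arm or the gripper's body presses on something with over 40 N, if the wrist force passes 120 N, or if a joint passes its speed limit or range.

## Working session

There is one attempt and no reset: what is moved stays moved. The work goes in short steps, Python scripts to look and compute and a tool call to move; the robot and the scene stay as the last step left them, time stands still between calls to the robot, and variables do not carry over. Pictures are saved under pics/ and viewed, at most 10 in all, crops included, and the job is handed in when it is done.

Besides the shell and the picture viewer there is one more tool, called after ">>>" by a JSON object that holds its "op" and its "data", one argument or row to a line. drive_tool: Moves the arm, as the interface text tells. Its arguments: {"type":"object","properties":{"plan":{"type":"array"},"newtons":{"type":"number"}},"required":["plan"]}

```bash
mkdir -p pics; ls
cat > h.py <<'E'
import numpy as np, cv2
from station import manip
from scipy.spatial.transform import Rotation as R
def cloud(s, pose=None):
    h,w=s["z_map"].shape; f=h/2/np.tan(np.radians(s["fov_y"])/2)
    v,u=np.mgrid[:h,:w]; z=s["z_map"]
    d=[k for k in s if 'dist' in k]
    if d: print({k:s[k] for k in d})
    P=np.stack([(u-s["cx"])*z/f,-(v-s["cy"])*z/f,-z],-1)
    T=s["extrinsics"] if pose is None else pose@s["mount"]
    return P@T[:3,:3].T+T[:3,3]
E
python3 - <<'E'
from h import *
print(manip.sense(), manip.finger_overhang)
for n in("top","side"):
    s=manip.snapshot(n); print({k:(v if np.size(v)<20 else np.shape(v)) for k,v in s.items()})
    cv2.imwrite(f"pics/{n}.png",s["image"][...,::-1]); np.savez(f"{n}.npz",**s)
E
```

```text
pics
{'t': 0.0, 'q': array([ 1.12648539e+00,  5.28473056e-01,  1.43395622e+00, -1.65681693e-05,
        1.18140567e+00, -1.78467865e-01]), 'qd': array([ 1.27201293e-03,  5.90366347e-04, -1.46279084e-03, -1.40876941e-05,
       -5.33590644e-04,  1.62254795e-03]), 'tau': array([-7.50945346e-04, -4.42346942e+01, -1.78024381e+01, -1.77695938e-04,
        8.54522281e-03,  8.10853635e-06]), 'tcp_pos': array([0.16384491, 0.60239836, 0.24431222]), 'tool_rot': array([ 1.32527262e-01,  9.91178726e-01, -1.06957729e-03, -3.36206893e-04]), 'force': array([ 0.07431478, -0.04489572,  0.54006356]), 'ft_torque': array([ 0.00485482, -0.02713089,  0.02358881]), 'gripper_force': 0.0, 'finger_gap': 0.9972991537954827} 0.014
{'image': (480, 640, 3), 'z_map': (480, 640), 'fov_y': 45.563050491944416, 'cx': 325.2990427398225, 'cy': 252.82171129835396, 'extrinsics': array([[-0.01144644,  0.99489492, -0.10026504,  0.40295176],
       [-0.9998013 , -0.00975069,  0.01738645,  0.06731644],
       [ 0.01632004,  0.10044413,  0.99480884,  1.54968883],
       [ 0.        ,  0.        ,  0.        ,  1.        ]])}
{'image': (480, 640, 3), 'z_map': (480, 640), 'fov_y': 47.31519799817306, 'cx': 326.78055948015447, 'cy': 230.18952055041092, 'extrinsics': array([[ 0.9636062 ,  0.16450332, -0.21071721,  0.25270443],
       [-0.26715759,  0.56463882, -0.78090321, -0.99477695],
       [-0.00948205,  0.80877788,  0.58803778,  0.8410578 ],
       [ 0.        ,  0.        ,  0.        ,  1.        ]])}
```

View pics/top.png

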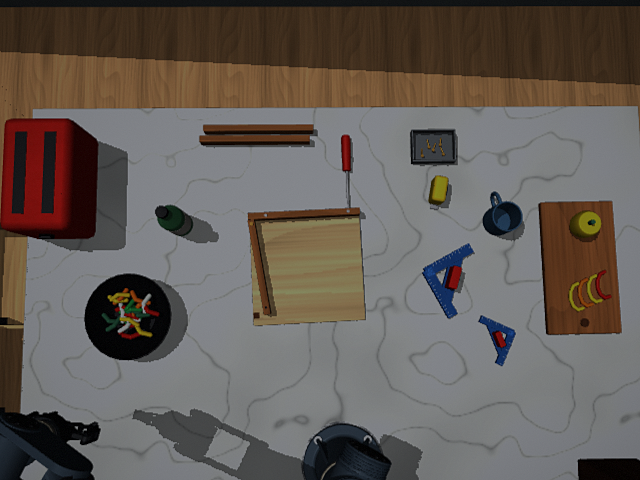

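View pics/side.png

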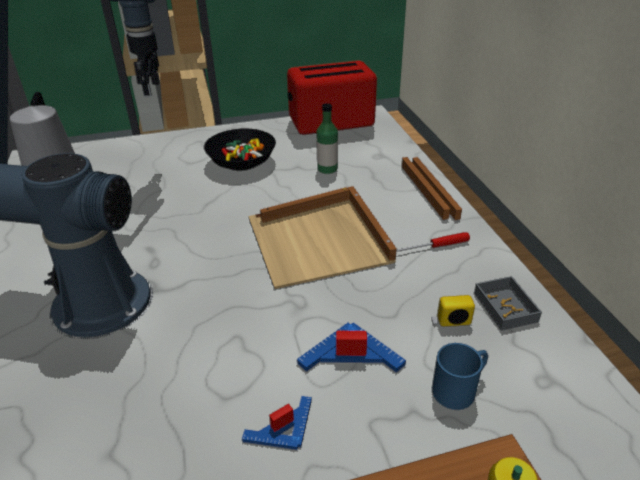

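Top view: the large blue square is at about px (447,280) with its heel at (426,270), and its red grip is at (454,278). The tray corner is at about (257,214), and the left rail is swung inwards. The smaller look-alike is at (498,340). The side view shows the same layout, with the large square at (350,348).

```bash
cat > m.py <<'E'
from h import *
def rect(p):
    (c,wh,a)=cv2.minAreaRect((p*1000).astype(np.float32)); return np.round(c,1),np.round(wh,1),round(a,1)
def report(P,img):
    hsv=cv2.cvtColor(img,cv2.COLOR_RGB2HSV); H,S,V=[hsv[...,i] for i in range(3)]
    x,y,z=P[...,0],P[...,1],P[...,2]
    A=(x>.3)&(x<.62)&(y>-.36)&(y<-.13)
    lab=cv2.connectedComponents((A&(S>100)&((H>100)&(H<130)|(H<8)|(H>172))&(z<.08)&(z>.004)).astype(np.uint8))[1]
    l=np.bincount(lab[lab>0]).argmax(); B=lab==l
    red=B&((H<8)|(H>172))&(z>.052); blue=B&(H>100)&(H<130)
    print("grip top z",np.median(z[red]),red.sum(),rect(P[red][:,:2]))
    print("blue z",np.percentile(z[blue],[5,50,95]),rect(P[blue][:,:2]), P[blue].mean(0))
    T=(x>.25)&(x<.65)&(y>-.1)&(y<.3)
    rail=T&(z>.038)&(z<.05)&(S>60)
    p=P[rail]; print("rail z",np.median(p[:,2]),len(p),p.min(0),p.max(0))
    base=T&(z>.005)&(z<.016)&(S>40); print("base",np.median(z[base]),rect(P[base][:,:2]))
    return p,P[base],P[blue],P[red]
E
python3 - <<'E'
from m import *
for n in("top","side"):
    s=dict(np.load(n+".npz")); P=cloud(s); print(n)
    p,b,_,_=report(P,s["image"])
    far=p[:,0]>p[:,0].max()-.045
    q=p[far]
    for it in range(3):
        k=np.polyfit(q[:,1],q[:,0],1); r=p[:,0]-np.polyval(k,p[:,1]); q=p[abs(r)<.011]
    print("back slope",k,np.ptp(q[:,1]),rect(q[:,:2]))
    l=p[(r<-.03)]; kl=np.polyfit(l[:,0],l[:,1],1); print("left",kl,rect(l[:,:2]))
E
```

```text
top
grip top z 0.05947858288916097 204 (array([ 486.7, -297.5]), array([24.9, 59.1]), 73.5)
blue z [0.00701217 0.01237393 0.01867131] (array([ 480.6, -318.4]), array([149.4, 151.6]), 28.3) [ 0.48824776 -0.28319014  0.01257065]
rail z 0.04381461805338793 620 [0.39541564 0.18735652 0.03800992] [0.64995759 0.24613077 0.04996721]
base 0.00924415972001047 (array([513.7,  91.4]), array([282.7, 299.7]), 2.4)
back slope [-0.33577443  0.70742242] 0.05850988095693191 (array([635.1, 215.5]), array([20.2, 62.8]), 18.8)
left [0.16972222 0.12842949] (array([498.4, 213.3]), array([207.3,  18.5]), 9.9)
side
grip top z 0.06016301848814648 354 (array([ 485.6, -301.5]), array([25.7, 58.3]), 76.0)
blue z [0.0064742  0.01318999 0.01615323] (array([ 480.4, -319.9]), array([151.7, 153.4]), 29.0) [ 0.48471987 -0.3001025   0.01265659]
rail z 0.043551755842675066 532 [0.39474982 0.12279405 0.03803277] [0.6499404  0.24692525 0.04949562]
base 0.00972663485386116 (array([509.7,  85.6]), array([283.6, 303.4]), 1.1)
back slope [-0.2611725   0.69296199] 0.12361906804687983 (array([644.1, 187.2]), array([ 21. , 127.6]), 14.5)
left [0.1712353  0.12358377] (array([498.5, 210.1]), array([212.8,  26.7]), 9.3)
```

```bash
cat >> h.py <<'E'
def pose():
    s=manip.sense(); T=np.eye(4); T[:3,:3]=R.from_quat(s["tool_rot"]).as_matrix(); T[:3,3]=s["tcp_pos"]; return T,s
def go(xyz,ydir):
    "tool-frame shift to xyz, and turn (deg) to upright-down with tool y at ydir deg"
    T,s=pose(); a=np.radians(ydir)
    y=np.array([np.cos(a),np.sin(a),0]); z=np.array([0,0,-1.]); G=np.stack([np.cross(y,z),y,z],1)
    print("t",round(s["t"],2),"tcp",s["tcp_pos"].round(4),"ydir",np.degrees(np.arctan2(T[1,1],T[0,1])).round(2),"F",s["force"].round(2),"gap",s["finger_gap"].round(3),s["gripper_force"])
    print("shift",(T[:3,:3].T@(np.array(xyz)-T[:3,3])).round(4),"turn",np.degrees(R.from_matrix(T[:3,:3].T@G).as_rotvec()).round(2))
E
sed -i 's/x<.65)&(y>-.1)&(y<.3)/x<.72)\&(y>-.12)\&(y<.32)/' m.py
cat > tr.py <<'E'
from m import *
def tray(P,img):
    p,b,_,_=report(P,img)
    q=p[p[:,0]>.6]
    for it in range(6):
        k=np.polyfit(q[:,1],q[:,0],1); r=p[:,0]-np.polyval(k,p[:,1]); q=p[abs(r)<.011]
    print("back",k,"yaw",-np.degrees(np.arctan(k[0])),rect(q[:,:2]))
    l=p[(r<-.03)&(p[:,1]>.1)]
    for it in range(4): 
        kl=np.polyfit(l[:,0],l[:,1],1); l=l[abs(l[:,1]-np.polyval(kl,l[:,0]))<.012]
    print("left",kl,np.degrees(np.arctan(kl[0])),rect(l[:,:2]))
E
python3 - <<'E'
from tr import *
for n in("top","side"):
    s=dict(np.load(n+".npz")); print(n); tray(cloud(s),s["image"])
go((.42,.15,.30),74.8);
E
```

```text
top
grip top z 0.05947858288916097 204 (array([ 486.7, -297.5]), array([24.9, 59.1]), 73.5)
blue z [0.00701217 0.01237393 0.01867131] (array([ 480.6, -318.4]), array([149.4, 151.6]), 28.3) [ 0.48824776 -0.28319014  0.01257065]
rail z 0.0437054152894889 1273 [ 0.39541564 -0.05061066  0.03800512] [0.67520499 0.24613077 0.0499913 ]
base 0.009245076228943439 (array([513.9,  91.4]), array([283.3, 299.8]), 2.4)
back [-0.04173398  0.66580284] yaw 2.389794044672804 (array([662. ,  97.9]), array([ 19.7, 297.8]), 2.9)
left [0.17327829 0.12677332] 9.830501900486869 (array([511.4, 215.6]), array([233.6,  18.5]), 9.9)
side
grip top z 0.06016301848814648 354 (array([ 485.6, -301.5]), array([25.7, 58.3]), 76.0)
blue z [0.0064742  0.01318999 0.01615323] (array([ 480.4, -319.9]), array([151.7, 153.4]), 29.0) [ 0.48471987 -0.3001025   0.01265659]
rail z 0.04404755723642584 1043 [ 0.39474982 -0.05963112  0.0380008 ] [0.67671612 0.24692525 0.04949562]
base 0.009734640953265539 (array([527.8,  87.9]), array([316.7, 303.5]), 1.9)
back [-0.04415022  0.66327337] yaw 2.527979602835867 (array([659.6,  94.1]), array([ 21. , 307.1]), 2.9)
left [0.1725878  0.12240855] 9.792088852938479 (array([508.2, 211.1]), array([232.3,  22.8]), 9.5)Traceback (most recent call last):
  File "<stdin>", line 4, in <module>
  File "h.py", line 18, in go
    print("t",round(s["t"],2),"tcp",s["tcp_pos"].round(4),"ydir",np.degrees(np.arctan2(T[1,1],T[0,1])).round(2),"F",s["force"].round(2),"gap",s["finger_gap"].round(3),s["gripper_force"])
                                                                                                                                              ^^^^^^^^^^^^^^^^^^^^^
AttributeError: 'float' object has no attribute 'round'
```

>>> {"op": "drive_tool", "data": {
  "plan": [
    [-0.026,-0.026,-0.004,0,0,0,1],
    [-0.026,-0.026,-0.004,0,0,0,1],
    [-0.026,-0.026,-0.004,0,0,0,1],
    [-0.026,-0.026,-0.004,0,0,0,1],
    [-0.026,-0.026,-0.004,0,0,0,1],
    [-0.026,-0.026,-0.004,0,0,0,1],
    [-0.026,-0.026,-0.004,0,0,0,1],
    [-0.026,-0.026,-0.004,0,0,0,1],
    [-0.026,-0.026,-0.004,0,0,0,1],
    [-0.026,-0.026,-0.004,0,0,0,1]
  ]
}}

```text
t: 1.1
tcp_pos: [0.3469, 0.2824, 0.2853]
tool_rot: [0.132, 0.991, -0.0, -0.0]
force: [0.5, 1.0, -0.8]
finger_gap: 0.998
gripper_force: 0.0
```

>>> {"op": "drive_tool", "data": {
  "plan": [
    [-0.026,-0.026,-0.004,0,0,0,1],
    [-0.026,-0.026,-0.004,0,0,0,1],
    [-0.026,-0.026,-0.004,0,0,0,1],
    [-0.026,-0.026,-0.004,0,0,0,1],
    [0,0,0,0,0,0,1],
    [0,0,0,0,0,0,1]
  ]
}}

```text
t: 1.7
tcp_pos: [0.4197, 0.1556, 0.301]
tool_rot: [0.134, 0.991, 0.0, -0.001]
force: [0.4, 0.3, -0.1]
finger_gap: 0.999
gripper_force: 0.0
```

```bash
sed -i 's/s\["finger_gap"\].round(3)/round(s["finger_gap"],3)/' h.py
python3 - <<'E'
from tr import *
T,_=pose(); s=manip.snapshot("wrist"); cv2.imwrite("pics/w1.png",s["image"][...,::-1])
print({k:v for k,v in s.items() if np.size(v)<20})
tray(cloud(s,T),s["image"])
go((.487,-.298,.245),74.3)
E
```

```text
{'fov_y': 65.46716057911397, 'cx': 321.2246877060419, 'cy': 238.50414600057965, 'mount': array([[-8.62372521e-04,  9.48989563e-01,  3.15306304e-01,
         8.15943454e-02],
       [ 9.99999504e-01,  9.75743872e-04, -2.01704364e-04,
         7.86858672e-04],
       [-4.99073530e-04,  3.15305973e-01, -9.48989934e-01,
        -1.26724678e-01],
       [ 0.00000000e+00,  0.00000000e+00,  0.00000000e+00,
         1.00000000e+00]])}
grip top z nan 0 (array([0., 0.]), array([0., 0.]), 0.0)
blue z [0.00617503 0.01149526 0.01300797] (array([ 518.2, -268.9]), array([ 73.3, 167.7]), 60.6) [ 0.500038   -0.26659114  0.01091889]
rail z 0.042906028755461345 5971 [ 0.39212631 -0.05065821  0.03801739] [0.674514   0.24008705 0.04592331]
base 0.008050027973473095 (array([511.7,  91.5]), array([284.2, 299.8]), 2.4)
back [-0.04197754  0.66195929] yaw 2.40372440157241 (array([659.3,  90.3]), array([ 18.5, 281.7]), 2.5)
left [0.16848896 0.13026915] 9.563879788829993 (array([507.1, 216. ]), array([231.5,  18. ]), 9.9)
t 1.75 tcp [0.419  0.1563 0.3009] ydir 74.73 F [-0.42  0.43 -0.34] gap 1.003 0.0
shift [-0.1853 -0.4204  0.0557] turn [-0.01 -0.09  0.43]
  return _methods._mean(a, axis=axis, dtype=dtype,
  ret = ret.dtype.type(ret / rcount)
```

View pics/w1.png

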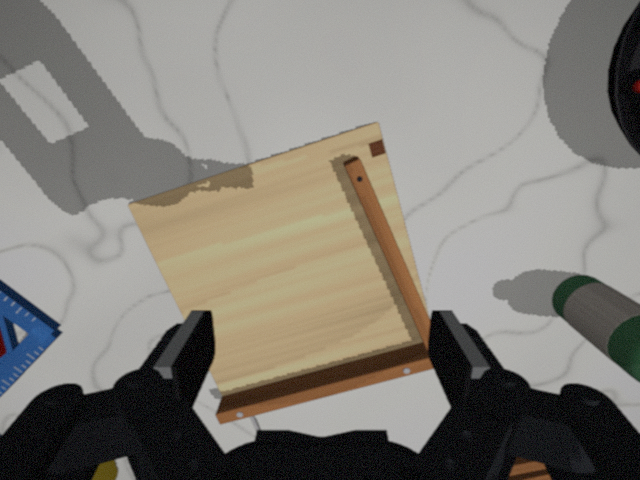

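The wrist view shows the tray well, with its corner at about (428,365) and the back rail from (225,412) to (428,365). The fitted tray yaw of 2.4° and origin of about (0.643, 0.229) agree across the views. Next I'll go above the square.

>>> {"op": "drive_tool", "data": {
  "plan": [
    [-0.017,-0.038,0.004,0,0,0,1],
    [-0.017,-0.038,0.004,0,0,0,1],
    [-0.017,-0.038,0.004,0,0,0,1],
    [-0.017,-0.038,0.004,0,0,0,1],
    [-0.017,-0.038,0.004,0,0,0,1],
    [-0.017,-0.038,0.004,0,0,0,1],
    [-0.017,-0.038,0.004,0,0,0,1],
    [-0.017,-0.038,0.004,0,0,0,1],
    [-0.017,-0.038,0.004,0,0,0,1],
    [-0.017,-0.038,0.004,0,0,0,1]
  ]
}}

```text
t: 2.75
tcp_pos: [0.4843, -0.2547, 0.2608]
tool_rot: [0.131, 0.991, 0.001, -0.0]
force: [0.8, 0.2, 0.1]
finger_gap: 0.996
gripper_force: 0.0
```

>>> {"op": "drive_tool", "data": {
  "plan": [
    [-0.015,-0.04,0.004,0,0,0,1],
    [0,0,0,0,0,0,1],
    [0,0,0,0,0,0,1],
    [0,0,0,0,0,0,1]
  ]
}}

```text
t: 3.15
tcp_pos: [0.4878, -0.2953, 0.2569]
tool_rot: [0.132, 0.991, 0.001, -0.001]
force: [-0.3, -0.4, -0.0]
finger_gap: 1.0
gripper_force: 0.0
```

```bash
python3 - <<'E' 2>&1 | grep -v Warn
from m import *
T,_=pose(); s=manip.snapshot("wrist"); cv2.imwrite("pics/w2.png",s["image"][...,::-1])
P=cloud(s,T)
report(P,s["image"])
go((.487,-.298,.042),74.3)
E
```

```text
grip top z 0.058958849982216566 1621 (array([ 484.3, -298.1]), array([23.1, 59. ]), 73.2)
blue z [0.0097344  0.01195717 0.01332659] (array([ 478.8, -318.6]), array([149. , 148.6]), 28.2) [ 0.48062904 -0.28229621  0.01179522]
rail z 0.042829417906575074 771 [ 0.65532728 -0.05275969  0.03800177] [ 0.67490636 -0.00397225  0.04558126]
base 0.008244652623603133 (array([537. , -16.3]), array([324.8,  86.2]), 1.9)
t 3.2 tcp [ 0.4879 -0.2953  0.2572] ydir 74.9 F [0.4  1.08 0.1 ] gap 1.0 0.0
shift [-1.000e-04 -3.100e-03  2.152e-01] turn [ 0.06 -0.07  0.6 ]
```

View pics/w2.png

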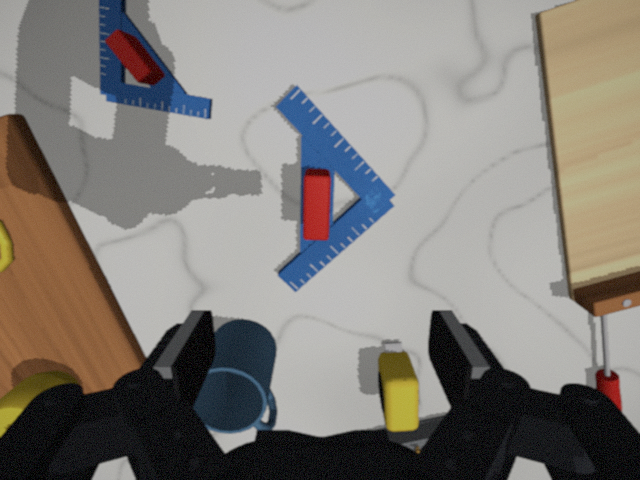

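The wrist view shows the large square centred at about (335,190), with its heel at (390,197) and the grip at (317,205). Grip pose is about (0.4843, −0.2981), with the closing direction at 73.3°. The mug and tape measure are well clear, so I'll descend.

>>> {"op": "drive_tool", "data": {
  "plan": [
    [0.003,-0.004,0.025,0,0,1.6,1],
    [0,0,0.03,0,0,0,1],
    [0,0,0.03,0,0,0,1],
    [0,0,0.03,0,0,0,1],
    [0,0,0.03,0,0,0,1],
    [0,0,0.025,0,0,0,1],
    [0,0,0.02,0,0,0,1],
    [0,0,0.01,0,0,0,1],
    [0,0,0,0,0,0,1],
    [0,0,0,0,0,0,1]
  ]
}}

```text
t: 4.2
tcp_pos: [0.4846, -0.3004, 0.0581]
tool_rot: [0.146, 0.989, -0.0, 0.0]
force: [0.4, -0.1, -0.0]
finger_gap: 0.995
gripper_force: 0.0
```

Run:
```python
from h import *
go((.4843,-.2981,.038),73.3)
```

```text
t 4.2 tcp [ 0.4846 -0.3004  0.0581] ydir 73.23 F [ 0.36 -0.14 -0.02] gap 0.995 0.0
shift [0.0009 0.0021 0.0201] turn [-0.03  0.06 -0.07]
```

>>> {"op": "drive_tool", "data": {
  "plan": [
    [0.001,0.002,0.01,0,0,0,1],
    [0,0,0.01,0,0,0,1],
    [0,0,0,0,0,0,1],
    [0,0,0,0,0,0,0],
    [0,0,0,0,0,0,-0.5],
    [0,0,0,0,0,0,-1],
    [0,0,0,0,0,0,-1],
    [0,0,0,0,0,0,-1],
    [0,0,0,0,0,0,-1],
    [0,0,0,0,0,0,-1]
  ],
  "newtons": 80
}}

```text
t: 5.2
tcp_pos: [0.4838, -0.2987, 0.0377]
tool_rot: [0.146, 0.989, -0.0, 0.0]
force: [0.8, -0.2, 3.2]
finger_gap: 0.271
gripper_force: 79.0
```

>>> {"op": "drive_tool", "data": {
  "plan": [
    [0,0,0,0,0,0,-1],
    [0,0,0,0,0,0,-1],
    [0,0,0,0,0,0,-1]
  ]
}}

```text
t: 5.5
tcp_pos: [0.4838, -0.2987, 0.0377]
tool_rot: [0.146, 0.989, -0.0, 0.0]
force: [0.3, 0.9, 4.6]
finger_gap: 0.27
gripper_force: 79.1
```

>>> {"op": "drive_tool", "data": {
  "plan": [
    [0,0,-0.01,0,0,0,-1],
    [0,0,-0.025,0,0,0,-1],
    [0,0,-0.03,0,0,0,-1],
    [0,0,-0.025,0,0,0,-1],
    [0,0,-0.01,0,0,5.2,-1],
    [0,0,0,0,0,5.2,-1],
    [0,0,0,0,0,5.2,-1],
    [0,0,0,0,0,5.2,-1],
    [0,0,0,0,0,5,-1],
    [0,0,0,0,0,0,-1]
  ]
}}

```text
t: 6.5
tcp_pos: [0.4829, -0.298, 0.1368]
tool_rot: [0.363, 0.932, 0.0, -0.001]
force: [-1.0, -0.3, -3.5]
finger_gap: 0.272
gripper_force: 78.6
```

Run:
```python
from h import *
go((.5575,.1203,.12),47.4)
```

```text
t 6.5 tcp [ 0.4829 -0.298   0.1368] ydir 47.38 F [-0.96 -0.32 -3.5 ] gap 0.272 78.55684161186218
shift [0.2283 0.3583 0.0173] turn [-0.01 -0.11 -0.02]
```

>>> {"op": "drive_tool", "data": {
  "plan": [
    [0.012,0.018,0,0,0,0,-1],
    [0.018,0.028,0,0,0,0,-1],
    [0.02,0.032,0,0,0,0,-1],
    [0.02,0.032,0,0,0,0,-1],
    [0.02,0.032,0,0,0,0,-1],
    [0.02,0.032,0,0,0,0,-1],
    [0.02,0.032,0,0,0,0,-1],
    [0.02,0.032,0,0,0,0,-1],
    [0.02,0.032,0,0,0,0,-1],
    [0.02,0.032,0,0,0,0,-1]
  ]
}}

```text
t: 7.5
tcp_pos: [0.5479, 0.0539, 0.137]
tool_rot: [0.362, 0.932, -0.0, -0.001]
force: [0.9, -0.1, -3.4]
finger_gap: 0.267
gripper_force: 78.8
```

>>> {"op": "drive_tool", "data": {
  "plan": [
    [0.02,0.03,0,0,0,0,-1],
    [0.012,0.018,0,0,0,0,-1],
    [0.006,0.008,0,0,0,0,-1],
    [0,0,0,0,0,0,-1],
    [0,0,0,0,0,0,-1],
    [0,0,0,0,0,0,-1]
  ]
}}

```text
t: 8.1
tcp_pos: [0.5581, 0.118, 0.1372]
tool_rot: [0.364, 0.931, -0.0, -0.0]
force: [0.2, 0.5, -2.9]
finger_gap: 0.272
gripper_force: 78.9
```

```bash
python3 - <<'E' 2>&1 | grep -v Warn
from h import *
T,_=pose(); s=manip.snapshot("wrist"); np.savez("w3.npz",T=T,**s); cv2.imwrite("pics/w3.png",s["image"][...,::-1])
go((.5575,.1203,.065),47.4)
E
```

```text
t 8.15 tcp [0.5582 0.1179 0.1373] ydir 47.29 F [-0.39 -0.35 -3.82] gap 0.269 78.93252968788147
shift [0.0021 0.0013 0.0722] turn [-0.03 -0.01 -0.11]
```

View pics/w3.png

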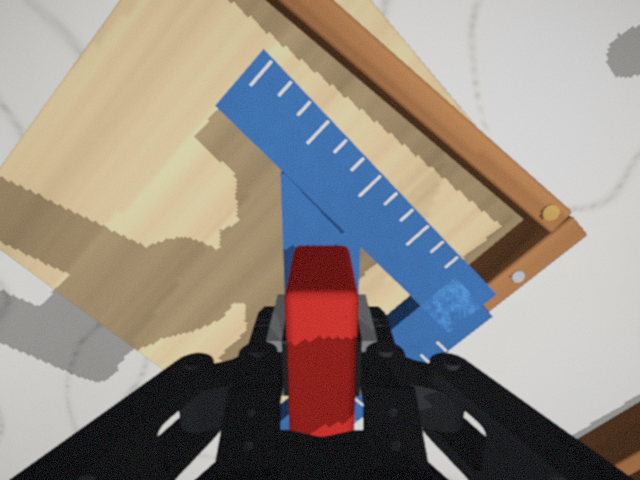

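The view shows the square held level above the base. Its leg runs from (265,50) to the heel at (490,300) and is clear of the left rail, with the brass screw at (550,213). Next I'll lower it.

>>> {"op": "drive_tool", "data": {
  "plan": [
    [0.002,0.001,0.015,0,0,0,-1],
    [0,0,0.02,0,0,0,-1],
    [0,0,0.02,0,0,0,-1],
    [0,0,0.015,0,0,0,-1],
    [0,0,0.01,0,0,0,-1],
    [0,0,0.004,0,0,0,-1],
    [0,0,0.002,0,0,0,-1],
    [0,0,0.001,0,0,0,-1],
    [0,0,0,0,0,0,-1],
    [0,0,0,0,0,0,-1]
  ]
}}

```text
t: 9.15
tcp_pos: [0.5579, 0.1214, 0.0509]
tool_rot: [0.363, 0.932, 0.0, 0.001]
force: [0.2, 0.6, -2.9]
finger_gap: 0.271
gripper_force: 79.0
```

```bash
python3 - <<'E' 2>&1 | grep -v Warn
from h import *
d=dict(np.load("w3.npz")); P=cloud(d,d["T"]); hsv=cv2.cvtColor(d["image"],cv2.COLOR_RGB2HSV)
m=(hsv[...,0]>100)&(hsv[...,0]<130)&(hsv[...,1]>120)&(P[...,2]>.09)&(P[...,2]<.13); p=P[m]
c=np.linalg.lstsq(np.c_[p[:,:2],np.ones(len(p))],p[:,2],rcond=None)[0]; print("blue plane",c,p[:,2].mean())
(cc,wh,a)=cv2.minAreaRect((p[:,:2]*1000).astype(np.float32)); print(cc,wh,a)
go((.5575,.1203,.048),47.4)
E
```

```text
blue plane [-0.00115405  0.0350991   0.10636509] 0.11123526962848831
(544.5206298828125, 114.04898071289062) (149.76014709472656, 125.63594055175781) 2.543914556503296
t 9.15 tcp [0.5579 0.1214 0.0509] ydir 47.38 F [ 0.22  0.62 -2.92] gap 0.271 79.02493000030518
shift [-0.0005 -0.0011  0.0029] turn [ 0.05  0.05 -0.02]
```

>>> {"op": "drive_tool", "data": {
  "plan": [
    [0,0,0.001,0,0,0,-1],
    [0,0,0.001,0,0,0,-1],
    [0,0,0.001,0,0,0,-1],
    [0,0,0.001,0,0,0,-1],
    [0,0,0,0,0,0,-1],
    [0,0,0,0,0,0,-1]
  ]
}}

```text
t: 9.75
tcp_pos: [0.5576, 0.1215, 0.0477]
tool_rot: [0.363, 0.932, 0.0, 0.0]
force: [-2.0, -0.1, 6.6]
finger_gap: 0.27
gripper_force: 80.3
```

>>> {"op": "drive_tool", "data": {
  "plan": [
    [-0.004,0.004,0,0,0,0,-1],
    [-0.004,0.004,0,0,0,0,-1],
    [-0.004,0.004,0,0,0,0,-1],
    [-0.003,0.003,0,0,0,0,-1],
    [-0.002,0.002,0,0,0,0,-1],
    [0,0,0,0,0,0,-1],
    [0,0,0,0,0,0,-1]
  ]
}}

```text
t: 10.45
tcp_pos: [0.5805, 0.1227, 0.0477]
tool_rot: [0.363, 0.932, -0.0, -0.001]
force: [-4.6, -0.2, 7.6]
finger_gap: 0.275
gripper_force: 80.5
```

>>> {"op": "drive_tool", "data": {
  "plan": [
    [-0.001,0.001,0,0,0,0,-1],
    [-0.001,0.001,0,0,0,0,-1],
    [0,0,0,0,0,0,-1],
    [0,0,0,0,0,0,-1]
  ]
}}

```text
t: 10.85
tcp_pos: [0.5827, 0.1228, 0.0477]
tool_rot: [0.363, 0.932, -0.0, -0.001]
force: [-6.1, 0.7, 9.3]
finger_gap: 0.275
gripper_force: 80.3
```

>>> {"op": "drive_tool", "data": {
  "plan": [
    [-0.001,0.001,0,0,0,0,-1],
    [-0.001,0.001,0,0,0,0,-1],
    [0,0,0,0,0,0,-1],
    [0,0,0,0,0,0,-1]
  ]
}}

```text
t: 11.25
tcp_pos: [0.5856, 0.1229, 0.0477]
tool_rot: [0.363, 0.932, -0.0, -0.001]
force: [-6.1, 1.2, 8.8]
finger_gap: 0.27
gripper_force: 80.3
```

>>> {"op": "drive_tool", "data": {
  "plan": [
    [-0.001,0.001,0,0,0,0,-1],
    [0,0,0,0,0,0,-1],
    [0,0,0,0,0,0,-1]
  ]
}}

```text
t: 11.55
tcp_pos: [0.5868, 0.1229, 0.0477]
tool_rot: [0.363, 0.932, -0.001, -0.001]
force: [-6.1, -0.2, 8.9]
finger_gap: 0.27
gripper_force: 80.4
```

>>> {"op": "drive_tool", "data": {
  "plan": [
    [-0.001,0.001,0,0,0,0,-1],
    [0,0,0,0,0,0,-1],
    [0,0,0,0,0,0,-1]
  ]
}}

```text
t: 11.85
tcp_pos: [0.5883, 0.123, 0.0477]
tool_rot: [0.363, 0.932, -0.0, -0.001]
force: [-7.5, -0.4, 9.2]
finger_gap: 0.27
gripper_force: 80.4
```

>>> {"op": "drive_tool", "data": {
  "plan": [
    [-0.0007,0.0007,0,0,0,0,-1],
    [0,0,0,0,0,0,-1],
    [0,0,0,0,0,0,-1]
  ]
}}

```text
t: 12.15
tcp_pos: [0.589, 0.123, 0.0477]
tool_rot: [0.363, 0.932, -0.001, -0.002]
force: [-6.1, 0.9, 9.4]
finger_gap: 0.272
gripper_force: 80.5
```

>>> {"op": "drive_tool", "data": {
  "plan": [
    [-0.001,0.001,0,0,0,0,-1],
    [0,0,0,0,0,0,-1],
    [0,0,0,0,0,0,-1]
  ]
}}

```text
t: 12.45
tcp_pos: [0.5895, 0.1231, 0.0478]
tool_rot: [0.363, 0.932, -0.001, -0.003]
force: [-8.1, -0.2, 11.4]
finger_gap: 0.271
gripper_force: 80.9
```

>>> {"op": "drive_tool", "data": {
  "plan": [
    [-0.0007,0.0007,0,0,0,0,-1],
    [0,0,0,0,0,0,-1],
    [0,0,0,0,0,0,-1]
  ]
}}

```text
t: 12.75
tcp_pos: [0.5895, 0.1231, 0.0479]
tool_rot: [0.363, 0.932, -0.001, -0.003]
force: [-11.0, -1.1, 13.1]
finger_gap: 0.272
gripper_force: 81.3
```

```bash
python3 - <<'E' 2>&1 | grep -v Warn
from h import *
go((.5575,.1203,.048),47.4); print(manip.sense()["ft_torque"])
E
```

```text
t 12.75 tcp [0.5895 0.1231 0.0479] ydir 47.38 F [-11.02  -1.14  13.12] gap 0.272 81.2840473651886
shift [ 0.0217 -0.0237  0.0001] turn [-0.29 -0.31 -0.02]
[-0.08582671  0.94900367 -0.08547311]
```

>>> {"op": "drive_tool", "data": {
  "plan": [
    [0.002,0.002,0,0,0,0,-1],
    [0.003,0.003,0,0,0,0,-1],
    [0.003,0.003,0,0,0,0,-1],
    [0.003,0.003,0,0,0,0,-1],
    [0.003,0.003,0,0,0,0,-1],
    [0.002,0.002,0,0,0,0,-1],
    [0,0,0,0,0,0,-1],
    [0,0,0,0,0,0,-1]
  ]
}}

```text
t: 13.55
tcp_pos: [0.5887, 0.142, 0.0481]
tool_rot: [0.363, 0.932, -0.004, -0.003]
force: [-10.7, -12.7, 14.4]
finger_gap: 0.273
gripper_force: 81.3
```

```bash
python3 - <<'E' 2>&1 | grep -v Warn
from h import *
go((.5875,.1665,.048),47.4); print(manip.sense()["ft_torque"])
E
```

```text
t 13.55 tcp [0.5887 0.142  0.0481] ydir 47.41 F [-10.74 -12.69  14.42] gap 0.273 81.28826022148132
shift [ 0.0175  0.0172 -0.0001] turn [-0.53 -0.15  0.01]
[-1.68898366  1.03577762 -0.22782433]
```

>>> {"op": "drive_tool", "data": {
  "plan": [
    [0.002,0.002,-0.0006,0,0,0,-1],
    [0.002,0.002,0,0,0,0,-1],
    [0.002,0.002,0,0,0,0,-1],
    [0.002,0.002,0,0,0,0,-1],
    [0.002,0.002,0,0,0,0,-1],
    [0.001,0.001,0,0,0,0,-1],
    [0,0,0,0,0,0,-1],
    [0,0,0,0,0,0,-1]
  ]
}}

```text
t: 14.35
tcp_pos: [0.5882, 0.1564, 0.0483]
tool_rot: [0.363, 0.932, -0.005, -0.003]
force: [-9.5, -15.9, 12.2]
finger_gap: 0.272
gripper_force: 81.1
```

```bash
python3 - <<'E' 2>&1 | grep -v Warn
from h import *
go((.5875,.1665,.048),47.4); print(manip.sense()["ft_torque"])
E
```

```text
t 14.35 tcp [0.5882 0.1564 0.0483] ydir 47.46 F [ -9.54 -15.9   12.16] gap 0.272 81.090327501297
shift [0.0073 0.007  0.0002] turn [-0.63 -0.09  0.06]
[-2.38404441  1.01629243 -0.16825913]
```

>>> {"op": "drive_tool", "data": {
  "plan": [
    [0.001,0.001,-0.0004,0,0,0,-1],
    [0.001,0.001,0,0,0,0,-1],
    [0.001,0.001,0,0,0,0,-1],
    [0.001,0.001,0,0,0,0,-1],
    [0.0005,0.0005,0,0,0,0,-1],
    [0,0,0,0,0,0,-1],
    [0,0,0,0,0,0,-1]
  ]
}}

```text
t: 15.05
tcp_pos: [0.5879, 0.163, 0.0483]
tool_rot: [0.363, 0.932, -0.005, -0.003]
force: [-8.6, -14.7, 11.1]
finger_gap: 0.273
gripper_force: 81.0
```

```bash
cat > tr2.py <<'E'
from h import *
def fit(n):
    T,_=pose(); s=manip.snapshot("wrist"); cv2.imwrite(f"pics/{n}.png",s["image"][...,::-1])
    P=cloud(s,T); hsv=cv2.cvtColor(s["image"],cv2.COLOR_RGB2HSV); H,S=hsv[...,0],hsv[...,1]
    z=P[...,2]; m=(H>100)&(H<130)&(S>120)&(z>.015)&(z<.03); p=P[m]
    c=np.linalg.lstsq(np.c_[p[:,:2],np.ones(len(p))],p[:,2],rcond=None)[0]; print("blue plane",c.round(4),np.median(p[:,2]),cv2.minAreaRect((p[:,:2]*1000).astype(np.float32)))
    q=P[(H<20)&(S>60)&(z>.038)&(z<.05)&(P[...,1]>.17)&(P[...,0]<.60)]; 
    for i in range(5):
        k=np.polyfit(q[:,0],q[:,1],1); q=q[abs(q[:,1]-np.polyval(k,q[:,0]))<.012]
    print("left rail yaw",np.degrees(np.arctan(k[0])),k,len(q))
    go((.5875,.1665,.048),47.4); print(manip.sense()["ft_torque"])
E
python3 -c "
from tr2 import *
fit('w4')"
```

```text
blue plane [-0.005   0.0215  0.0208] 0.022407317934534765 ((574.17431640625, 158.87356567382812), (151.02255249023438, 125.29204559326172), 2.2290244102478027)
left rail yaw 5.0987841696277245 [0.08922623 0.18214098] 17767
t 15.1 tcp [0.5879 0.163  0.0483] ydir 47.46 F [ -8.67 -14.64  10.76] gap 0.273 80.97772479057312
shift [0.0027 0.0023 0.0003] turn [-0.62 -0.1   0.06]
[-2.22831667  0.94145176 -0.15888874]
```

View pics/w4.png

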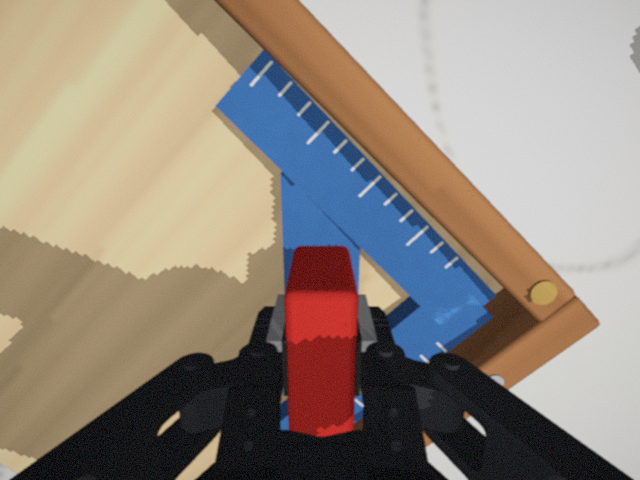

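The leg's end at (265,50) now bears on the left rail. The rail has swung out to about 2.7° short of square, and a wedge gap remains near the heel. About 6 mm more travel is needed in +y.

>>> {"op": "drive_tool", "data": {
  "plan": [
    [0.001,0.001,0,0,0,0,-1],
    [0.001,0.001,0,0,0,0,-1],
    [0.001,0.001,0,0,0,0,-1],
    [0,0,0,0,0,0,-1],
    [0,0,0,0,0,0,-1]
  ]
}}

```text
t: 15.6
tcp_pos: [0.5877, 0.1673, 0.0483]
tool_rot: [0.363, 0.932, -0.005, -0.003]
force: [-8.0, -13.9, 11.4]
finger_gap: 0.272
gripper_force: 81.0
```

>>> {"op": "drive_tool", "data": {
  "plan": [
    [0.0007,0.0007,0,0,0,0,-1],
    [0,0,0,0,0,0,-1],
    [0,0,0,0,0,0,-1]
  ]
}}

```text
t: 15.9
tcp_pos: [0.5877, 0.1675, 0.0483]
tool_rot: [0.363, 0.932, -0.005, -0.003]
force: [-9.4, -17.6, 10.2]
finger_gap: 0.272
gripper_force: 80.9
```

```bash
python3 -c "
from tr2 import *
fit('w5')"
```

```text
blue plane [-0.0051  0.0208  0.0209] 0.02241803902854654 ((574.041259765625, 163.69210815429688), (150.49082946777344, 124.61134338378906), 2.358494758605957)
left rail yaw 3.190826861575432 [0.05574808 0.2033885 ] 17461
t 15.95 tcp [0.5877 0.1675 0.0483] ydir 47.47 F [ -8.53 -17.25  11.51] gap 0.266 80.89265584945679
shift [-0.0005 -0.0009  0.0003] turn [-0.67 -0.07  0.07]
[-2.50600735  0.92987169 -0.24842547]
```

>>> {"op": "drive_tool", "data": {
  "plan": [
    [0.0007,0.0007,0,0,0,0,-1],
    [0,0,0,0,0,0,-1],
    [0,0,0,0,0,0,-1]
  ]
}}

```text
t: 16.25
tcp_pos: [0.5877, 0.1676, 0.0484]
tool_rot: [0.363, 0.932, -0.006, -0.003]
force: [-9.0, -20.1, 11.5]
finger_gap: 0.272
gripper_force: 81.0
```

Run:
```python
from tr2 import *
fit('w6')
s=manip.snapshot("top"); im=cv2.resize(s["image"][180:340,230:390,::-1],None,fx=3.7,fy=3.7,interpolation=cv2.INTER_CUBIC)
w=cv2.imread("pics/w6.png")[0:420,200:640]; cv2.imwrite("pics/w6c.png",cv2.resize(w,(628,600)))
```

```text
blue plane [-0.0052  0.0194  0.0213] 0.022436111032957506 ((574.1657104492188, 163.52432250976562), (150.78993225097656, 124.89439392089844), 2.268181562423706)
left rail yaw 3.182196083047042 [0.05559698 0.20348792] 17452
t 16.3 tcp [0.5877 0.1676 0.0484] ydir 47.48 F [ -8.85 -20.79  12.12] gap 0.275 81.01065516471863
shift [-0.0006 -0.0009  0.0004] turn [-0.74 -0.03  0.08]
[-2.96329023  0.9732834  -0.22129516]
```

View pics/w6c.png

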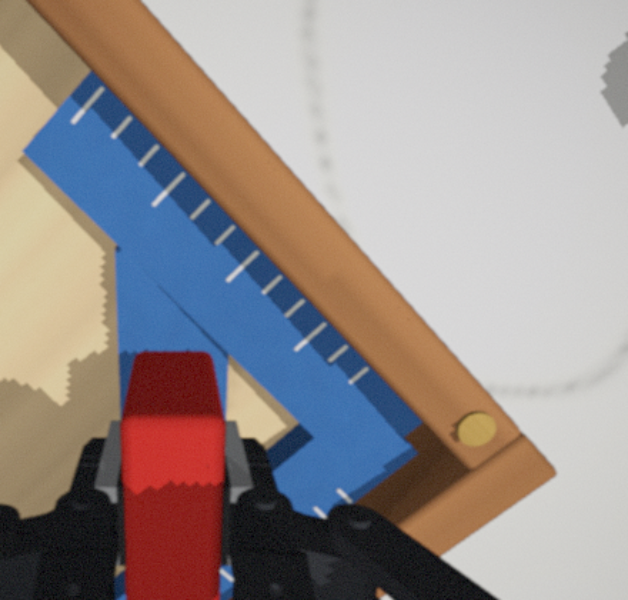

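The leg is flush along the left rail, and the heel is at (415,450) in the crop. Next I'll check camera tilt bias and whether it really touches the back rail.

>>> {"op": "drive_tool", "data": {
  "plan": [
    [-0.0007,0.0007,0,0,0,0,-1],
    [0,0,0,0,0,0,-1],
    [0,0,0,0,0,0,-1]
  ]
}}

```text
t: 16.65
tcp_pos: [0.5878, 0.1676, 0.0485]
tool_rot: [0.363, 0.932, -0.006, -0.003]
force: [-10.5, -20.5, 13.3]
finger_gap: 0.272
gripper_force: 81.2
```

Run:
```python
from tr2 import *
def pl(p):
    for i in range(4):
        A=np.c_[p[:,:2],np.ones(len(p))]; c=np.linalg.lstsq(A,p[:,2],rcond=None)[0]; p=p[abs(A@c-p[:,2])<.002]
    return c.round(4),len(p)
d=dict(np.load("w3.npz")); P=cloud(d,d["T"]); z=P[...,2]; S=cv2.cvtColor(d["image"],cv2.COLOR_RGB2HSV)[...,1]
print("w3 base",pl(P[(z>.003)&(z<.018)&(S>40)]),"counter",pl(P[(z<.004)&(z>-.015)&(d["z_map"]>0)]))
T,_=pose(); d=manip.snapshot("wrist"); P=cloud(d,T); z=P[...,2]; S=cv2.cvtColor(d["image"],cv2.COLOR_RGB2HSV)[...,1]
print("now base",pl(P[(z>.003)&(z<.014)&(S>40)]),"counter",pl(P[(z<.002)&(z>-.015)&(S<40)&(d["z_map"]>0)]))
fit('w7')
# tray-frame blue points from depth: distance of back-leg outer edge to rail, top & side cameras
for n in("top","side"):
    s=manip.snapshot(n);P=cloud(s);hsv=cv2.cvtColor(s["image"],cv2.COLOR_RGB2HSV);z=P[...,2]
    m=(hsv[...,0]>100)&(hsv[...,0]<130)&(hsv[...,1]>100)&(z>.015)&(z<.035)&(P[...,1]>0)&(P[...,0]>.4)&(P[...,0]<.68)
    print(n,m.sum(),pl(P[m]),cv2.minAreaRect((P[m][:,:2]*1000).astype(np.float32)))
```

```text
w3 base (array([-0.    ,  0.0006,  0.008 ]), 95865) counter (array([-0.0002,  0.0006, -0.0019]), 93047)
now base (array([-0.    ,  0.0007,  0.008 ]), 105843) counter (array([-0.0003,  0.0003, -0.0018]), 75933)
blue plane [-0.0059  0.0188  0.0218] 0.022460405515744186 ((573.9201049804688, 163.4315185546875), (150.3888702392578, 125.02884674072266), 2.304281234741211)
left rail yaw 3.1691914717006493 [0.0553693  0.20363606] 17437
t 16.75 tcp [0.5877 0.1676 0.0485] ydir 47.48 F [-11.25 -21.09  14.05] gap 0.268 81.19550228118896
shift [-0.0006 -0.0009  0.0005] turn [-0.82 -0.11  0.08]
[-3.0081406   1.03926427 -0.25079358]
top 300 (array([0.0326, 0.0121, 0.0019]), 95) ((537.665771484375, 367.0343017578125), (55.42448806762695, 618.2037963867188), 22.422096252441406)
side 730 (array([0.0195, 0.0175, 0.0089]), 356) ((525.6888427734375, 306.620849609375), (148.39764404296875, 524.9716186523438), 24.97369956970215)
```

```bash
cat > tl.py <<'E'
from h import *
def pl(p,tol=.0012):
    for i in range(6):
        A=np.c_[p[:,0]-.574,p[:,1]-.164,np.ones(len(p))]; c=np.linalg.lstsq(A,p[:,2],rcond=None)[0]; p=p[abs(A@c-p[:,2])<tol]
    return c.round(4),len(p)
def bl(d,T,lo,hi):
    P=cloud(d,T); z=P[...,2]; h=cv2.cvtColor(d["image"],cv2.COLOR_RGB2HSV)
    m=((h[...,0]>100)&(h[...,0]<130)&(h[...,1]>120)&(z>lo)&(z<hi)).astype(np.uint8)
    m=cv2.erode(m,np.ones((9,9)))>0
    return pl(P[m])
E
python3 - <<'E'
from tl import *
d=dict(np.load("w3.npz")); print("w3",bl(d,d["T"],.09,.13))
T,_=pose(); print("now",bl(manip.snapshot("wrist"),T,.015,.035)); print("tool z",T[:3,2])
E
```

```text
w3 (array([-0.0005,  0.034 ,  0.1117]), 11344)
now (array([-0.0057,  0.0207,  0.0216]), 11357)
tool z [-0.01094345 -0.00925274 -0.99989731]
```

The square is tilted about 0.02 rad, heel side up. That is within tolerance, but I'll level it and press slightly harder on the back rail.

>>> {"op": "drive_tool", "data": {
  "plan": [
    [-0.0005,0.0005,0,0.4,-0.37,0,-1],
    [-0.0003,0.0003,0,0.4,-0.37,0,-1],
    [0,0,0,0,0,0,-1],
    [0,0,0,0,0,0,-1],
    [0,0,0,0,0,0,-1]
  ]
}}

```text
t: 17.4
tcp_pos: [0.5879, 0.1681, 0.0493]
tool_rot: [0.363, 0.932, -0.015, -0.001]
force: [-14.0, -20.2, 19.1]
finger_gap: 0.272
gripper_force: 81.8
```

Run:
```python
from tr2 import *
from tl import bl
T,_=pose(); print("now",bl(manip.snapshot("wrist"),T,.015,.035)); print("tool z",T[:3,2])
fit("w8"); print(manip.sense()["qd"].round(4))
```

```text
now (array([-0.0092,  0.0049,  0.0226]), 10722)
tool z [-0.01289347 -0.02758059 -0.99953643]
blue plane [-0.009   0.0062  0.0266] 0.02280154875954317 ((573.9241943359375, 163.40170288085938), (150.57110595703125, 124.64445495605469), 2.1684913635253906)
left rail yaw 3.0921728365278223 [0.05402105 0.20456004] 17525
t 17.5 tcp [0.5879 0.1681 0.0493] ydir 47.43 F [-13.5  -19.25  20.17] gap 0.273 81.7754316329956
shift [-0.0008 -0.0014  0.0014] turn [-1.66  0.53  0.04]
[-2.3542753   1.4408583  -0.21889617]
[-0.0007 -0.0002 -0.001  -0.0017 -0.0004  0.0013]
```

>>> {"op": "drive_tool", "data": {
  "plan": [
    [0,0,-0.0008,0,0,0,-1],
    [0,0,0,0,0,0,-1],
    [0,0,0,0,0,0,-1],
    [0,0,0,0,0,0,-1]
  ]
}}

```text
t: 17.9
tcp_pos: [0.5878, 0.1681, 0.0494]
tool_rot: [0.363, 0.932, -0.015, -0.001]
force: [-11.5, -20.0, 16.2]
finger_gap: 0.27
gripper_force: 81.3
```

```bash
python3 - <<'E' 2>&1 | grep -v Warn
from tr2 import *
from tl import bl
T,_=pose(); d=manip.snapshot("wrist"); print("now",bl(d,T,.015,.035)); go((.5875,.1665,.048),47.4)
def left(P,im,n):
    hsv=cv2.cvtColor(im,cv2.COLOR_RGB2HSV);z=P[...,2]
    m=(hsv[...,0]<20)&(hsv[...,1]>60)&(z>.039)&(z<.049)
    q=P[m&(P[...,1]>.17)&(P[...,1]<.27)&(P[...,0]>.38)&(P[...,0]<.61)]
    for i in range(4):
        k=np.polyfit(q[:,0],q[:,1],1); q=q[abs(q[:,1]-np.polyval(k,q[:,0]))<.0125]
    # inner/outer edges per x bin
    b=[( x, *np.percentile(q[abs(q[:,0]-x)<.006][:,1],[2,98])) for x in np.arange(.41,.605,.012) if (abs(q[:,0]-x)<.006).sum()>8]
    b=np.array(b); print(n,"mid",np.degrees(np.arctan(k[0])),"inner",np.degrees(np.arctan(np.polyfit(b[:,0],b[:,1],1)[0])),"outer",np.degrees(np.arctan(np.polyfit(b[:,0],b[:,2],1)[0])), "inner y at .5,.6:",np.polyval(np.polyfit(b[:,0],b[:,1],1),[.5,.6]))
left(cloud(d,T),d["image"],"wrist")
for n in("top","side"):
    s=manip.snapshot(n); left(cloud(s),s["image"],n)
E
```

```text
now (array([-0.01  ,  0.0093,  0.0225]), 10743)
t 17.95 tcp [0.5879 0.1681 0.0494] ydir 47.43 F [-12.87 -18.65  14.51] gap 0.269 81.32148742675781
shift [-0.0008 -0.0014  0.0015] turn [-1.67  0.52  0.04]
wrist mid 2.9595040522528526 inner 2.375982308525508 outer 4.6688601360767645 inner y at .5,.6: [0.22386479 0.22801404]
top mid 13.437650395748989 inner 11.103058257386557 outer 11.750316682148334 inner y at .5,.6: [0.21155495 0.23117971]
side mid 2.3703228876470517 inner 2.799357430289994 outer 1.4345401221211065 inner y at .5,.6: [0.21855532 0.22344501]
```

>>> {"op": "drive_tool", "data": {
  "plan": [
    [-0.0006,0.0006,-0.0003,0,0,0,-1],
    [0,0,0,0,0,0,-1],
    [0,0,0,0,0,0,-1],
    [0,0,0,0,0,0,-1],
    [0,0,0,0,0,0,-1],
    [0,0,0,0,0,0,-1],
    [0,0,0,0,0,0,-1]
  ]
}}

```text
t: 18.75
tcp_pos: [0.5879, 0.1681, 0.0495]
tool_rot: [0.363, 0.932, -0.016, -0.002]
force: [-13.0, -18.7, 16.0]
finger_gap: 0.272
gripper_force: 81.4
```

```bash
python3 - <<'E' 2>&1 | grep -v Warn
from tl import *
T,_=pose(); d=manip.snapshot("wrist"); print("now",bl(d,T,.015,.035)); go((.5875,.1665,.048),47.4)
cv2.imwrite("pics/w9.png",d["image"][...,::-1])
E
```

```text
now (array([-0.011 ,  0.0023,  0.0229]), 11234)
t 18.8 tcp [0.5879 0.1681 0.0495] ydir 47.43 F [-12.49 -19.12  15.47] gap 0.27 81.3886570930481
shift [-0.0008 -0.0014  0.0016] turn [-1.75  0.45  0.03]
```

View pics/w9.png

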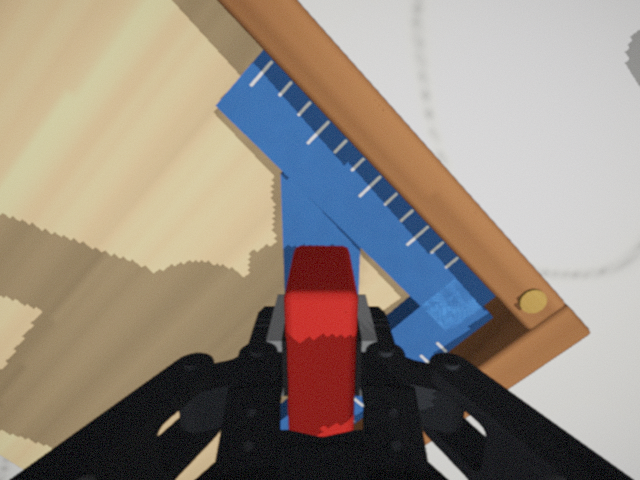

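The final view shows the leg flush along the left rail from (265,50) to the heel at (490,318), with the back leg against the back rail. Forces are steady, tilt is about 0.01 rad, and the fingers hold the grip. I'll hand it in.

```bash
python3 -c "
from station import manip
print(manip.sign_off())"
```

```text
the job is handed in; nothing more can be done
None
```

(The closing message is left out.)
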